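Set the length stop of the mitre box to the sample batten

TASK

Set the length stop of the mitre box to the sample batten lying in its channel, ready for repeat cuts: slacken the stop's T-handle set screw, slide the stop along its rod until the batten is held snugly between the saw blade and the stop plate with no gap at either end, then tighten the set screw fully again and let go. Leave the other things on the bench where they are.

Things in the scene. Friction and masses are not known exactly. Their poses are not given: they have to be found in the camera images.
- blade_face (a point): point on the saw blade's face that the batten must butt against: middle of the channel, 22.5 mm above its floor. y runs along channel and rod, square to the blade, from blade to stop; z up; x across the channel, away from the rod. The saw is parked across the channel: brass back up to 114 mm above the bench, wooden handle reaching 300 mm to -x.
- stop_face (a point): middle of the stop plate's working face, which looks to -y, square to the channel: a steel leg 36 mm wide and 10 mm thick hanging in the channel, from 30 to 110 mm above the bench. The plate is bolted to the collar and moves with it. Axes as blade_face.
- collar_center (a point): centre of the steel stop collar (60 mm diameter, 30 mm wide) on the 25 mm steel rod, 78 mm above the bench, 90 mm to -x and 25 mm to +y of stop_face. It slides along the rod (y) and cannot turn about it. The rod lies outside the channel's wall, between two steel blocks with tops 99 mm above the bench. Axes as blade_face.
- handle_center (a point): middle of the set screw's T-handle bar, straight above the collar centre on the screw's upright axis, 148 mm above the bench (30 mm above the boss on the collar). The bar is round steel, 14 mm diameter, 92 mm long over its 17 mm end caps, level, along this point's y axis; z is up. Stem below it 18 mm thick at most.
- screw (a joint): angle of the set screw, rad: 0 = fully tight (end of travel); grows as the T-handle turns anticlockwise seen from above, to 1.57 (other end). It grips the rod below about 0.8 and is free above 0.9. It starts tight, at 0 to 0.08, with the bar nearly along the rod. Turned right home it stays tight; left short of that it may work loose. Turning takes 0.1 to 0.4 N m.
- stop (a joint): distance in m from the blade face to the stop plate's working face along the rod (the cut length), 0.100 to 0.262. With the screw slack the stop slides with about 3 N of friction; with it tight the rod is gripped, holding it against 8 to 12 N.
- sample_center (a point): centre of the sample batten: loose softwood, 45 x 45 mm, 120 mm long along its y axis, about 0.15 kg, lying flat in the channel (top 65 mm above the bench) between blade and stop with a gap at both ends.
- drill_center (a point): bystander: cordless drill lying on its side, about 230 x 215 x 65 mm, centre half-way up
- glue_center (a point): bystander: upright glue bottle, 62 mm diameter, 190 mm high, centre half-way up
- try_square_center (a point): bystander: try square lying flat, 230 x 150 x 20 mm, point on the middle of its wooden stock
- bit_box_center (a point): bystander: open grey plastic box of drill bits, 110 x 190 x 45 mm, centre half-way up
- box_floor (a point): middle of the channel floor, 118.5 mm to +y of the blade face, 20 mm above the bench; axes as blade_face. The mitre box is a fixed wooden U-shaped box, 410 mm long in y; channel 52 mm wide, walls 18 mm thick with tops 80 mm above the bench. Its place and yaw on the bench vary.
Things that resemble listed ones, but are neither listed nor needed, are in the scene too. What is meant by the part that bears sample_center is not green or purple, and is the larger of those in its own colour.

How it is judged:
On the way, in this order (a step that is already met when the one before it is completed fails the run):
1. the set screw is slackened while the stop stays where it was (value of joint screw above 0.85 rad and distance of stop_face from where it was at the start of the episode below 0.006 m), for 0.1 s.
2. the stop is brought up so that the batten is against both the blade and the stop plate (value of joint stop below 0.123 m and y of sample_center in the frame of blade_face below 0.063 m), for 0.1 s.
At the end, for the whole second after the job is handed in: The set screw is tight again (below 0.25 rad), the stop plate stands one batten length (120 mm, within 3 mm) from the blade face, and the batten lies flat and straight on the channel floor between them, within 3 mm of the blade and of the stop plate, at rest (all of step 2 and value of joint screw below 0.25 rad and value of joint stop above 0.117 m and y of sample_center in the frame of blade_face above 0.057 m and z of sample_center in the frame of blade_face below 0.004 m and angle between the y axis of sample_center and the y axis of blade_face, either way round below 0.08 rad and linear speed of sample below 0.01 m/s); the robot touches nothing.
It fails at once if the drill is pushed more than 30 mm (distance of drill_center from where it was at the start of the episode above 0.03 m).
It fails at once if the glue bottle is pushed or tipped more than 30 mm (distance of glue_center from where it was at the start of the episode above 0.03 m).
It fails at once if the try square is pushed more than 30 mm (distance of try_square_center from where it was at the start of the episode above 0.03 m).
It fails at once if the box of bits is pushed more than 30 mm (distance of bit_box_center from where it was at the start of the episode above 0.03 m).
It also fails if it takes over 35 s, if anything falls off the work surface, if the arm or the gripper's body presses on something with over 40 N, if the wrist force passes 120 N, or if a joint passes its speed limit or range.

ROBOT

A 7-joint arm with a two-finger parallel gripper is mounted at the origin on the work surface. World frame = base frame: x ahead of the robot, y to its left, z up, the work surface at z = 0. Lengths are in m, angles in rad, forces in N, time in s.
With the tool pointing down it reaches from about 0.4 to 0.85 m from the base axis. Payload 4.5 kg.
Tool frame: the origin (TCP) lies midway between the tips of the shut fingers; the grasp point (between the pads) lies 19 mm behind it; z points along the fingers, y is the line along which they close (so a half turn about z gives the same grasp; the last joint's range is limited). The gripper opens to 85 mm and grips with 20 to 120 N. Pads are 22 mm wide; open, the fingers measure 114 mm over their backs; the gripper's body (76 mm by 85 mm) begins 54 mm behind the grasp point. The pads swing forward as they close: fully open they stand 13 mm farther back than shut.
Start: joints at [-1.118, 0.689, -0.195, 1.565, 0.157, 0.902, -0.215], TCP at [0.254, 0.571, 0.231] pointing down, gripper open.
Joint ranges: [-3.01, 3.01], [-0.46, 2.08], [-1.47, 1.51], [0.13, 2.56], [-1, 4.14], [0.04, 2.09], [-2.66, 2.66]. Speed limits (rad/s): [2.57, 2.57, 3.14, 3.14, 3.14, 3.14, 3.14].

INTERFACE

Orientations are given as [roll, pitch, yaw] about the fixed x, y, z axes, in that order (R = Rz(yaw) Ry(pitch) Rx(roll)).
In Python, from cell import * gives the robot as it stands. The module is installed in compiled form; this text tells all that it offers.
- The arm moves only by the tool move_arm, never from a script. Its argument "plan" is a list that holds one entry, the list of rows, each a list of 7 numbers: the turn, a rotation vector about the tool's x, y, z in degrees, then the shift along the tool's x, y, z in m, then the closure, from 0 (fully open) to 1 (shut). A call has 1 to 12 rows; each row shifts and turns the commanded pose from where the row before left it, along the tool's axes as they then stand; what a row does not reach is not made up. A row lasts 1/8 s, in which the tool goes at most 62.5 mm and 10.7 degrees, less where a joint would pass 70% of its speed; a pose out of reach is approached as far as the arm can. A call with a gripper value outside its range is refused whole. The fingers move at their own pace and stop on an object; the grip force is fixed at half the most. Time passes only in rows, so rows that do not move let the fingers close. It gives the time, the measured TCP pose, the force, the opening and the grip force at its end, in the units of the state.
- state(): the state, without advancing time (a new reading comes with each control period).
- capture(name): name is "scene" or "top" or "wrist"; returns the picture (384x512x3 uint8, blue, green, red); there is no depth.
- calibration(name): a dict with "K" (3x3 intrinsics, pixels), "k1" (the pictures are not rectified: a ray, as slopes to the right and down, at radius r is drawn at 1 + k1 r^2 times it, then the intrinsics apply), "T" (4x4, takes a point from camera to world coordinates). Camera axes: x right, y up, looking along -z (the intrinsics and any distortion apply to the point x, -y, -z); pixel columns grow to the right and rows downward; lengths in m; the calibration is good to about 2 mm. A picture is of the moment at which its call begins: read the wrist's pose just before it. calibration takes no time and is no camera call; for the wrist camera it gives the pose at the moment of the call.
- hand_in(): hands the job in; it is judged then, once.
Trained networks look in the newest picture that a camera, given by its name, has taken for a name from the list of things; names that differ only in an ending like _2 or _b are one class to them, and where a whole thing is asked for, a point or a joint stands for the part that bears it (a point fixed in the world has none). Each returns a list of dicts, best first, with "score" (0 to 1); they miss things now and then, are a little off and sometimes report something else, mostly with a low value. They report only what shows in the picture. A call takes as long as a camera call. They do not tell look-alikes from the thing itself.
- spot_in(thing, camera): "point" ([x, y, z] in m, in world coordinates, good to about 4 mm: the middle of the surface that is visible of it).
- spot_point(thing, camera): "point" ([x, y, z] in m, in world coordinates, good to about 4 mm: a listed point, or the origin of a listed thing).
The state is a dict: "time": time; "joint_pos": joint angles; "qd": joint speeds; "effort": joint torques, N m; "ee_pos": TCP position; "eef_rot": TCP orientation; "force": force on the tool from outside, world axes, zero at the start; "moment": the same for the moment, N m; "finger_gap": opening from 0.0 (shut) to 1.0 (fully open); "finger_force": force on a finger pad.
Only numpy, scipy, OpenCV 4.12 (cv2) and the standard library are available. Lean on these libraries where they do the work, as an engineer would, in place of code of your own. Each camera call takes 0.05 s, during which the arm holds its last target. There are 200 camera calls.

## Working session

There is one attempt and no reset: what is moved stays moved. The work goes in short steps, Python scripts to look and compute and a tool call to move; the robot and the scene stay as the last step left them, time stands still between calls to the robot, and variables do not carry over. Pictures are saved under pics/ and viewed, at most 10 in all, crops included, and the job is handed in when it is done.

Besides the shell and the picture viewer there is one more tool, called after "Request:" as name([rows], argument=value, ...), one row to a line, values as JSON. move_arm: Moves the arm, as the interface text tells. Its arguments: {"type":"object","properties":{"plan":{"type":"array","items":{"type":"array","items":{"type":"array","items":{"type":"number"}}}}},"required":["plan"]}

```bash
mkdir -p pics; python3 - <<'E'
from cell import *
import cv2,numpy as np
for c in ("scene","top"):
    im=capture(c); cv2.imwrite(f"pics/{c}0.png",im)
    for t in ["blade_face","stop_face","collar_center","handle_center","sample_center","box_floor","glue_center","drill_center"]:
        print(c,t,[(np.round(d["point"],3).tolist(),round(d["score"],2)) for d in spot_point(t,c)[:4]])
s=state();print(s["time"],s["ee_pos"],s["eef_rot"],s["finger_gap"])
E
```

```text
scene blade_face [([0.555, -0.178, 0.044], 0.78)]
scene stop_face [([0.577, 0.056, 0.04], 0.7)]
scene collar_center [([0.493, 0.091, 0.076], 0.76)]
scene handle_center [([0.49, 0.095, 0.15], 0.62)]
scene sample_center [([0.745, -0.21, 0.017], 0.95), ([0.719, -0.043, 0.016], 0.77), ([0.792, 0.111, 0.02], 0.77), ([0.57, -0.093, 0.046], 0.51)]
scene box_floor [([0.568, -0.058, 0.019], 0.73)]
scene glue_center [([0.74, -0.351, 0.096], 0.56)]
scene drill_center [([0.546, -0.501, 0.031], 0.96)]
top blade_face [([0.553, -0.173, 0.043], 0.75)]
top stop_face [([0.573, 0.058, 0.04], 0.79), ([0.557, -0.172, 0.04], 0.51)]
top collar_center [([0.49, 0.09, 0.08], 0.82)]
top handle_center [([0.492, 0.089, 0.145], 0.58)]
top sample_center [([0.794, 0.117, 0.019], 0.83), ([0.562, -0.093, 0.042], 0.74), ([0.716, -0.044, 0.016], 0.63), ([0.749, -0.214, 0.015], 0.63)]
top box_floor [([0.567, -0.06, 0.02], 0.57)]
top glue_center [([0.739, -0.351, 0.093], 0.63), ([0.624, 0.422, 0.008], 0.29)]
top drill_center [([0.551, -0.503, 0.03], 0.85), ([0.407, 0.47, 0.024], 0.66), ([0.623, 0.421, 0.007], 0.34)]
0.9 [0.2541448  0.57103075 0.23134081] [3.14146331e+00 8.35489376e-06 2.72285110e+00] 1.000753268982436
```

View pics/scene0.png

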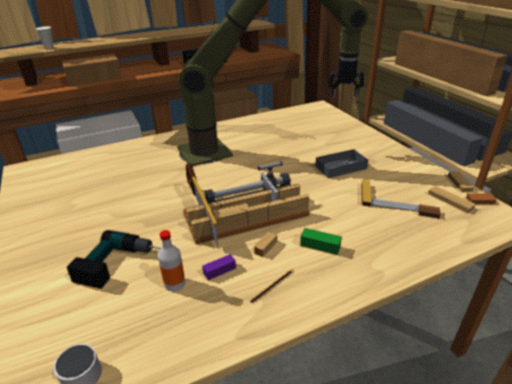

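View pics/top0.png

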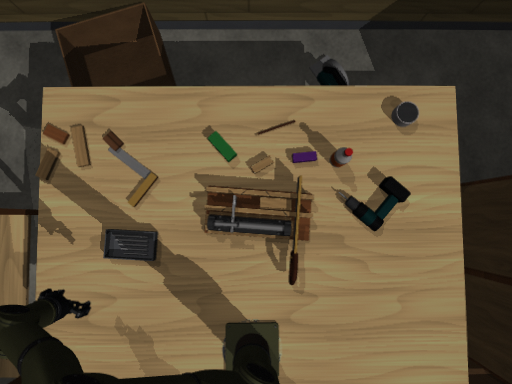

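The batten meant is the one in the channel. Candidates for it:
- Natural wood in the channel, world (0.565,-0.093), scene px ~(235,210).
- Smaller natural wood block, scene (265,243).
- Green block, scene (320,240).
- Purple block, scene (219,266).

The channel one fits: it is neither green nor purple, and it is the larger of the two natural ones. I'll confirm it with a wrist crop. Box yaw is about -0.1 rad. Next I move above the handle.

Request:
move_arm([
  [[0, 0, 0, -0.034, -0.0286, -0.005, 0], [0, 0, 0, -0.034, -0.0286, -0.005, 0], [0, 0, 0, -0.034, -0.0286, -0.005, 0], [0, 0, 0, -0.034, -0.0286, -0.005, 0], [0, 0, 0, -0.034, -0.0286, -0.005, 0], [0, 0, 0, -0.034, -0.0286, -0.005, 0], [0, 0, 0, -0.034, -0.0286, -0.005, 0], [0, 0, 0, -0.034, -0.0286, -0.005, 0], [0, 0, 0, -0.034, -0.0286, -0.005, 0], [0, 0, 0, -0.034, -0.0286, -0.005, 0], [0, 0, 0, -0.034, -0.0286, -0.005, 0], [0, 0, 0, -0.034, -0.0286, -0.005, 0]],
])

```text
time: 2.4
ee_pos: [0.488, 0.0903, 0.2917]
eef_rot: [3.141, 0.0, 2.723]
force: [0.2, 0.4, -0.6]
finger_gap: 1.0
finger_force: 0.0
```

Request:
move_arm([
  [[0, 0, 10.2, 0, 0, 0, 0], [0, 0, 10.2, 0, 0, 0, 0], [0, 0, 10.2, 0, 0, 0, 0], [0, 0, 10.2, 0, 0, 0, 0], [0, 0, 10.2, 0, 0, 0, 0], [0, 0, 10.2, 0, 0, 0, 0], [0, 0, 10.2, 0, 0, 0, 0], [0, 0, 0, 0, 0, 0, 0], [0, 0, 0, 0, 0, 0, 0]],
])

```text
time: 3.52
ee_pos: [0.4873, 0.0917, 0.2913]
eef_rot: [3.141, -0.0, 1.48]
force: [0.2, 0.4, 0.5]
finger_gap: 1.002
finger_force: 0.0
```

```bash
python3 - <<'E'
from cell import *
import cv2,numpy as np
s=state();print(s["time"],s["ee_pos"],s["eef_rot"],s["joint_pos"],s["force"])
im=capture("wrist"); cv2.imwrite("pics/w1.png",cv2.resize(im,(768,576)))
np.savez("w1.npz",im=im,**calibration("wrist"))
for t in ["handle_center","collar_center","stop_face","sample_center","blade_face"]:
    print(t,[(np.round(d["point"],3).tolist(),round(d["score"],2)) for d in spot_point(t,"wrist")[:3]])
print(calibration("wrist"))
E
```

```text
3.525 [0.48732456 0.09167597 0.29133968] [ 3.14148622e+00 -1.59049791e-04  1.47978150e+00] [-0.35416067  0.44043581  0.11328893  1.8759153  -0.0655951   0.82863522
 -0.2982569 ] [0.18789965 0.40869604 0.48573736]
handle_center [([0.484, 0.087, 0.145], 0.69)]
collar_center [([0.49, 0.09, 0.08], 0.78)]
stop_face [([0.574, 0.062, 0.042], 0.63)]
sample_center [([0.748, -0.209, 0.016], 0.89), ([0.565, -0.092, 0.041], 0.87), ([0.793, 0.112, 0.021], 0.76)]
blade_face [([0.553, -0.175, 0.044], 0.76)]
{'K': array([[286.37633618,   0.        , 254.83280633],
       [  0.        , 286.37633618, 198.99798189],
       [  0.        ,   0.        ,   1.        ]]), 'k1': -0.0010313452096628014, 'T': array([[ 9.95626463e-01,  8.85109401e-02,  2.98958045e-02,
         4.95804268e-01],
       [-9.34228514e-02,  9.42097657e-01,  3.22062378e-01,
         1.75206721e-01],
       [ 3.41276513e-04, -3.23446778e-01,  9.46246303e-01,
         4.33885087e-01],
       [ 0.00000000e+00,  0.00000000e+00,  0.00000000e+00,
         1.00000000e+00]])}
```

View pics/w1.png

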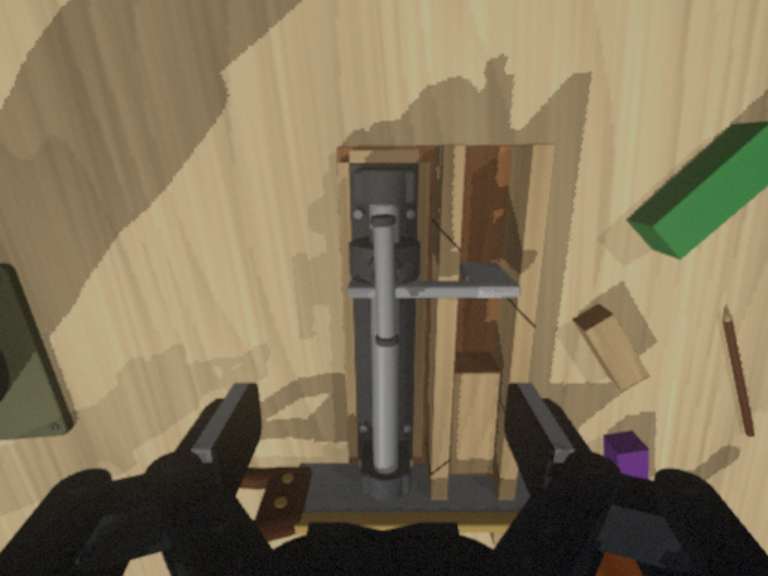

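Wrist view: the T-handle bar runs from (383,219) to (387,340), and the stop plate is at (490,290). The batten in the channel is at (475,355–475): natural wood, and larger than the loose natural block at (610,345). I'll confirm this in a crop and measure the bar's axis.

```bash
cat > h.py <<'E'
import numpy as np,cv2
def ray(c,u,v):
    K=c["K"];d=np.array([(u-K[0,2])/K[0,0],(v-K[1,2])/K[1,1]]);x=d.copy()
    for _ in range(5): x=d/(1+float(c["k1"])*(x@x))
    r=c["T"][:3,:3]@np.array([x[0],-x[1],-1]);return c["T"][:3,3],r
def at(c,u,v,z):
    o,r=ray(c,u,v);return o+r*(z-o[2])/r[2]
E
python3 - <<'E'
from h import *
c=np.load("w1.npz");im=c["im"]
cv2.imwrite("pics/crop1.png",cv2.resize(im[90:345,215:440],None,fx=2.3,fy=2.3,interpolation=cv2.INTER_CUBIC))
a=at(c,383/1.5,219/1.5,.148);b=at(c,387.5/1.5,341/1.5,.148)
print("bar",a,b,(a+b)/2,np.linalg.norm(a-b),"angle",np.arctan2(-(a-b)[0],(a-b)[1]))
for n,p,q in [("wall top R inner",(508,147),(500,497)),("wall top L outer",(442,147),(432,497))]:
    P=at(c,p[0]/1.5,p[1]/1.5,.08);Q=at(c,q[0]/1.5,q[1]/1.5,.08);d=P-Q;print(n,P,Q,np.arctan2(-d[0],d[1]))
E
```

```text
bar [0.49236651 0.1333475  0.148     ] [0.48760835 0.0451297  0.148     ] [0.48998743 0.0892386  0.148     ] 0.08834602718176918 angle -0.053884217763942865
wall top R inner [0.59340345 0.1698737  0.08      ] [ 0.58615807 -0.17235706  0.08      ] -0.021167879865929516
wall top L outer [0.5423111  0.17455605 0.08      ] [ 0.51610213 -0.16588259  0.08      ] -0.07683431510059019
```

View pics/crop1.png

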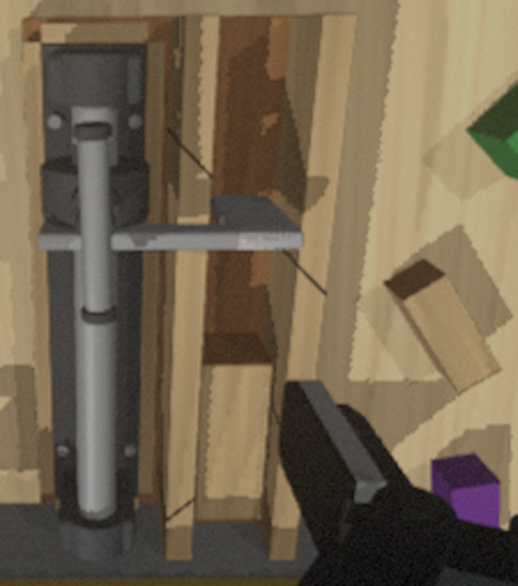

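The crop confirms it: the batten in the channel (crop 237,440) is natural wood and larger than the loose natural block (crop 440,325). Next is the channel's yaw from the wall edges.

```bash
python3 - <<'E'
from h import *
c=np.load("w1.npz")
f=lambda p,z:at(c,(p[0]-.5)/2.3+215,(p[1]-.5)/2.3+90,z)
for n,p,q,z in [("R inner",(320,17),(270,556),.08),("L outer",(201,17),(166,556),.08),("R outer",(355,17),(297,556),.08),("rod mid",(96,330),(97,510),.09),("plate front bottom",(42,246),(300,246),.11)]:
    P=f(p,z);Q=f(q,z);d=P-Q;print(n,P.round(4),Q.round(4),np.arctan2(-d[0],d[1]))
E
```

```text
R inner [0.6111 0.1692 0.08  ] [ 0.5844 -0.1726  0.08  ] -0.07805913448229067
L outer [0.5511 0.1747 0.08  ] [ 0.5145 -0.1661  0.08  ] -0.10697330918492065
R outer [0.6288 0.1675 0.08  ] [ 0.6025 -0.1742  0.08  ] -0.07662260342474622
rod mid [0.4828 0.0104 0.09  ] [ 0.4722 -0.1156  0.09  ] -0.08458994539246556
plate front bottom [0.46   0.0703 0.11  ] [0.5932 0.0581 0.11  ] 1.4791236021933043
```

Box yaw is about -0.09 and the bar angle about -0.054, so the screw is near 0.04. Handle centre is (0.490, 0.090). Next I align, descend and grip.

Request:
move_arm([
  [[0, 0, -2.1, -0.0015, 0.0028, 0.02, 0], [0, 0, 0, 0, 0, 0.03, 0], [0, 0, 0, 0, 0, 0.03, 0], [0, 0, 0, 0, 0, 0.03, 0], [0, 0, 0, 0, 0, 0.025, 0], [0, 0, 0, 0, 0, 0.018, 0], [0, 0, 0, 0, 0, 0, 0], [0, 0, 0, 0, 0, 0, 0.5], [0, 0, 0, 0, 0, 0, 0.8], [0, 0, 0, 0, 0, 0, 1], [0, 0, 0, 0, 0, 0, 1], [0, 0, 0, 0, 0, 0, 1]],
])

```text
time: 5.32
ee_pos: [0.4888, 0.0899, 0.1389]
eef_rot: [-3.14, -0.0, 1.514]
force: [-3.3, -1.1, 6.5]
finger_gap: 0.173
finger_force: 58.5
```

```bash
python3 - <<'E'
from cell import *
import cv2
s=state();print(s["time"],s["ee_pos"],s["eef_rot"],s["force"],s["moment"],s["finger_gap"],s["finger_force"],s["joint_pos"])
cv2.imwrite("pics/w2.png",capture("wrist"))
E
```

```text
5.325 [0.4887797  0.08990883 0.13886005] [-3.13966218e+00 -4.50938099e-05  1.51360552e+00] [-3.28426992 -1.11751131  6.542896  ] [0.01201582 0.73273344 0.0087553 ] 0.17260234995227278 58.47400903701782 [-0.3102068   0.67862239  0.05800818  2.04013075 -0.08957402  0.42699231
 -0.24058603]
```

View pics/w2.png

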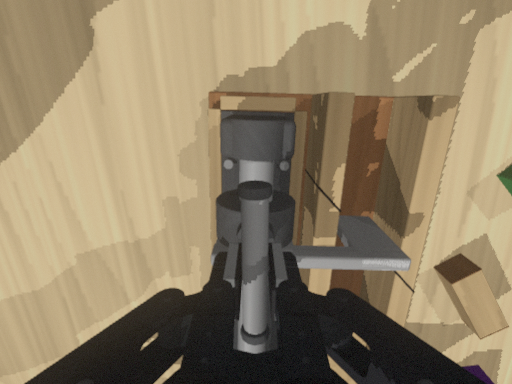

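The bar is gripped (opening 14.7 mm) and the fingers straddle it at about (255,265). Now I slacken.

Request:
move_arm([
  [[0, 0, -7, 0, 0, 0, 1], [0, 0, -7, 0, 0, 0, 1], [0, 0, -7, 0, 0, 0, 1], [0, 0, -7, 0, 0, 0, 1], [0, 0, 0, 0, 0, 0, 1]],
])

```text
time: 6.0
ee_pos: [0.4886, 0.0899, 0.1388]
eef_rot: [-3.14, -0.001, 2.003]
force: [-3.6, 0.7, 7.9]
finger_gap: 0.178
finger_force: 58.6
```

Request:
move_arm([
  [[0, 0, -7, 0, 0, 0, 1], [0, 0, -7, 0, 0, 0, 1], [0, 0, -7, 0, 0, 0, 1], [0, 0, -7, 0, 0, 0, 1], [0, 0, -7, 0, 0, 0, 1], [0, 0, -7, 0, 0, 0, 1], [0, 0, -7, 0, 0, 0, 1], [0, 0, 0, 0, 0, 0, 1], [0, 0, 0, 0, 0, 0, 1]],
])

```text
time: 7.12
ee_pos: [0.4884, 0.0896, 0.1387]
eef_rot: [-3.14, -0.002, 2.857]
force: [-4.4, 0.1, 7.9]
finger_gap: 0.171
finger_force: 58.7
```

```bash
python3 - <<'E'
from cell import *
import cv2,numpy as np
s=state();print(s["time"],s["ee_pos"],s["eef_rot"],s["force"],s["moment"],s["finger_gap"],s["finger_force"],s["joint_pos"])
a=cv2.resize(capture("scene")[140:260,150:330],(780,520),interpolation=cv2.INTER_CUBIC)
cv2.imwrite("pics/s3.png",a)
cv2.imwrite("pics/w3.png",capture("wrist"))
E
```

```text
7.125 [0.48835284 0.08961297 0.13874549] [-3.14007287e+00 -2.06193493e-03  2.85740617e+00] [-4.38038786  0.05528085  7.90564118] [ 0.02081855  0.95415179 -0.03329682] 0.17116644705965092 58.691325187683105 [-0.09105869  0.68627655 -0.29501306  2.02964465  0.40717724  0.4840971
  0.59952787]
```

View pics/w3.png

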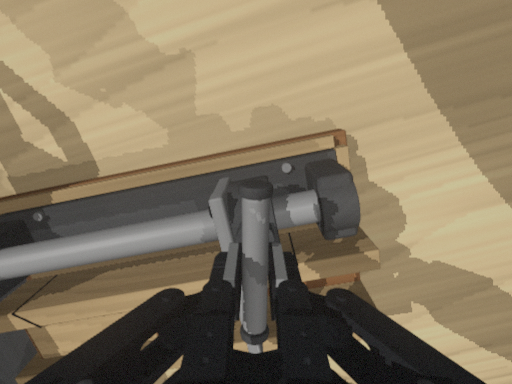

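The bar turned with the hand and now lies across the rod, so the screw is near 1.38. Next I slide the stop toward the blade.

Request:
move_arm([
  [[0, 0, 0, -0.0015, -0.0075, 0, 1], [0, 0, 0, -0.0029, -0.0147, 0, 1], [0, 0, 0, -0.0029, -0.0147, 0, 1], [0, 0, 0, -0.0029, -0.0147, 0, 1], [0, 0, 0, -0.0029, -0.0147, 0, 1], [0, 0, 0, -0.0023, -0.0118, 0, 1], [0, 0, 0, -0.0019, -0.0098, 0, 1], [0, 0, 0, -0.0015, -0.0079, 0, 1], [0, 0, 0, -0.001, -0.0049, 0, 1], [0, 0, 0, 0, 0, 0, 1], [0, 0, 0, 0, 0, 0, 1]],
])

```text
time: 8.6
ee_pos: [0.4796, -0.0124, 0.1387]
eef_rot: [-3.141, -0.001, 2.857]
force: [-3.1, 1.2, 7.3]
finger_gap: 0.171
finger_force: 59.0
```

```bash
python3 - <<'E'
from cell import *
import cv2,numpy as np
s=state();print(s["time"],s["ee_pos"],s["eef_rot"],s["force"],s["moment"],s["finger_gap"])
for c in ("scene","top"):
    im=capture(c); cv2.imwrite(f"pics/{c}4.png",im)
    for t in ["blade_face","stop_face","collar_center","sample_center"]:
        print(c,t,[(np.round(d["point"],3).tolist(),round(d["score"],2)) for d in spot_point(t,c)[:4]])
E
```

```text
8.6 [ 0.47961717 -0.01237044  0.13873711] [-3.14078191e+00 -1.36179877e-03  2.85708820e+00] [-3.10590389  1.20263525  7.34529041] [ 0.2202227   0.67469578 -0.05817492] 0.1707935387923764
scene blade_face [([0.558, -0.178, 0.043], 0.56)]
scene stop_face [([0.57, -0.048, 0.044], 0.78)]
scene collar_center [([0.482, -0.014, 0.074], 0.93), ([0.554, -0.178, 0.043], 0.33)]
scene sample_center [([0.792, 0.112, 0.022], 0.9), ([0.746, -0.21, 0.018], 0.87), ([0.566, -0.102, 0.042], 0.73), ([0.718, -0.04, 0.014], 0.69)]
top blade_face [([0.555, -0.174, 0.043], 0.67)]
top stop_face []
top collar_center []
top sample_center [([0.749, -0.215, 0.015], 0.71), ([0.796, 0.115, 0.018], 0.7), ([0.56, -0.103, 0.042], 0.59), ([0.722, -0.042, 0.016], 0.49)]
```

Request:
move_arm([
  [[0, 0, 0, -0.0005, -0.0025, 0, 1], [0, 0, 0, -0.0005, -0.0025, 0, 1], [0, 0, 0, -0.0003, -0.0015, 0, 1], [0, 0, 0, 0, 0, 0, 1]],
])

```text
time: 9.6
ee_pos: [0.4792, -0.0178, 0.1388]
eef_rot: [3.141, -0.001, 2.858]
force: [-2.4, 2.8, 5.9]
finger_gap: 0.169
finger_force: 58.9
```

Request:
move_arm([
  [[0, 0, 0, -0.0003, -0.0015, 0, 1], [0, 0, 0, 0, 0, 0, 1]],
])

```text
time: 9.85
ee_pos: [0.4791, -0.0192, 0.1388]
eef_rot: [3.141, -0.001, 2.858]
force: [-3.3, 3.2, 6.4]
finger_gap: 0.178
finger_force: 58.9
```

Request:
move_arm([
  [[0, 0, 0, -0.0003, -0.0015, 0, 1], [0, 0, 0, 0, 0, 0, 1]],
])

```text
time: 10.1
ee_pos: [0.4789, -0.0208, 0.1387]
eef_rot: [3.141, -0.001, 2.858]
force: [-2.5, 3.2, 6.3]
finger_gap: 0.168
finger_force: 58.9
```

Request:
move_arm([
  [[0, 0, 0, -0.0003, -0.0015, 0, 1], [0, 0, 0, 0, 0, 0, 1]],
])

```text
time: 10.35
ee_pos: [0.4788, -0.0223, 0.1388]
eef_rot: [3.141, -0.001, 2.858]
force: [-3.9, 3.4, 6.6]
finger_gap: 0.169
finger_force: 58.9
```

Request:
move_arm([
  [[0, 0, 0, -0.0003, -0.0015, 0, 1], [0, 0, 0, 0, 0, 0, 1]],
])

```text
time: 10.6
ee_pos: [0.4788, -0.0225, 0.1388]
eef_rot: [3.139, -0.001, 2.859]
force: [-3.9, 6.4, 6.2]
finger_gap: 0.168
finger_force: 58.9
```

Request:
move_arm([
  [[0, 0, 0, -0.0003, -0.0015, 0, 1], [0, 0, 0, 0, 0, 0, 1], [0, 0, 0, 0, 0, 0, 1]],
])

```text
time: 10.98
ee_pos: [0.4788, -0.0225, 0.1388]
eef_rot: [3.137, -0.001, 2.861]
force: [-4.3, 9.2, 6.2]
finger_gap: 0.166
finger_force: 58.9
```

```bash
python3 - <<'E'
from cell import *
import cv2,numpy as np
s=state();print(s["time"],s["ee_pos"],s["eef_rot"],s["force"],s["moment"])
im=capture("scene")
cv2.imwrite("pics/s5.png",cv2.resize(im[150:250,165:325],(800,500),interpolation=cv2.INTER_CUBIC))
for t in ["blade_face","stop_face","collar_center","sample_center"]:
    print(t,[(np.round(d["point"],3).tolist(),round(d["score"],2)) for d in spot_point(t,"scene")[:4]])
E
```

```text
10.975 [ 0.47882168 -0.02252863  0.13877061] [ 3.13703599e+00 -1.42902747e-03  2.86079188e+00] [-4.27292485  9.17869675  6.18349263] [ 1.90574508  0.82391698 -0.15104953]
blade_face [([0.555, -0.179, 0.04], 0.71), ([0.568, -0.057, 0.02], 0.38)]
stop_face [([0.569, -0.056, 0.042], 0.54)]
collar_center [([0.482, -0.019, 0.074], 0.91)]
sample_center [([0.745, -0.212, 0.016], 0.9), ([0.719, -0.042, 0.015], 0.84), ([0.563, -0.114, 0.045], 0.68)]
```

View pics/s5.png

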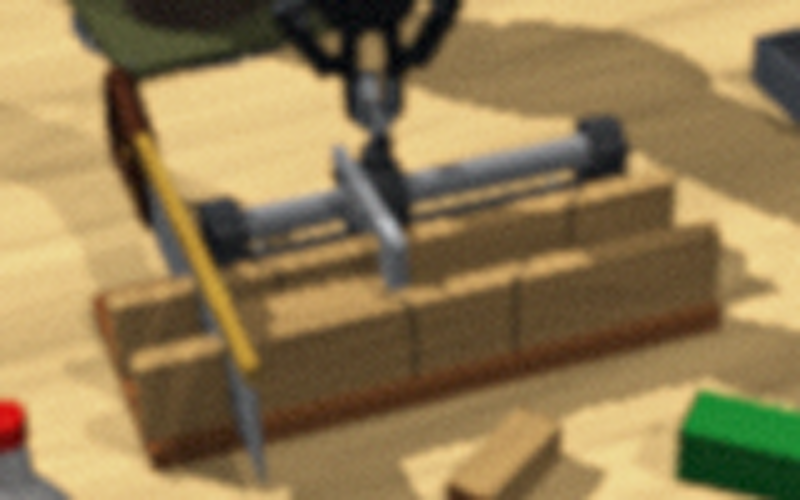

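Contact is hard: the tool has stopped while the force rises to 9 N, the plate is on the batten, and the batten's centre is about 60 mm from the blade. Now I tighten while holding this light preload.

Request:
move_arm([
  [[0, 0, 7, 0, 0, 0, 1], [0, 0, 7, 0, 0, 0, 1], [0, 0, 7, 0, 0, 0, 1], [0, 0, 7, 0, 0, 0, 1], [0, 0, 7, 0, 0, 0, 1], [0, 0, 7, 0, 0, 0, 1], [0, 0, 7, 0, 0, 0, 1], [0, 0, 7, 0, 0, 0, 1], [0, 0, 7, 0, 0, 0, 1], [0, 0, 7, 0, 0, 0, 1], [0, 0, 7, 0, 0, 0, 1], [0, 0, 0, 0, 0, 0, 1]],
])

```text
time: 12.72
ee_pos: [0.4792, -0.0222, 0.1389]
eef_rot: [-3.141, -0.005, 1.517]
force: [-2.8, 9.4, 7.3]
finger_gap: 0.175
finger_force: 59.1
```

Request:
move_arm([
  [[0, 0, 2, 0, 0, 0, 1], [0, 0, 2, 0, 0, 0, 1], [0, 0, 0, 0, 0, 0, 1], [0, 0, 0, 0, 0, 0, 1]],
])

```text
time: 13.22
ee_pos: [0.4793, -0.0222, 0.1389]
eef_rot: [-3.141, -0.005, 1.449]
force: [-1.8, 9.9, 6.5]
finger_gap: 0.174
finger_force: 59.1
```

```bash
python3 - <<'E'
from cell import *
s=state();print(s["time"],s["ee_pos"],s["eef_rot"],s["force"],s["moment"],s["finger_gap"])
E
```

```text
13.225 [ 0.47925339 -0.02223583  0.13885074] [-3.14060364 -0.0046946   1.44916439] [-1.81043864  9.85024469  6.50789259] [2.05387831 0.42829151 0.29330571] 0.1737576673397906
```

Request:
move_arm([
  [[0, 0, 2, 0, 0, 0, 1], [0, 0, 2, 0, 0, 0, 1], [0, 0, 0, 0, 0, 0, 1]],
])

```text
time: 13.6
ee_pos: [0.4792, -0.0228, 0.1388]
eef_rot: [-3.14, -0.004, 1.378]
force: [-2.7, 9.1, 7.2]
finger_gap: 0.173
finger_force: 59.7
```

```bash
python3 - <<'E'
from cell import *
s=state();print(s["time"],s["ee_pos"],s["eef_rot"],s["force"],s["moment"],s["finger_gap"])
E
```

```text
13.6 [ 0.47915539 -0.02283109  0.13884389] [-3.14018662 -0.00394773  1.37834681] [-2.68243524  9.10346635  7.16070799] [1.73010119 0.41769534 0.27035693] 0.17300717128440346
```

```bash
python3 - <<'E'
from cell import *
import cv2
cv2.imwrite("pics/w6.png",cv2.resize(capture("wrist")[150:384,130:400],None,fx=2.4,fy=2.4,interpolation=cv2.INTER_CUBIC))
E
```

```text
(no output)
```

View pics/w6.png

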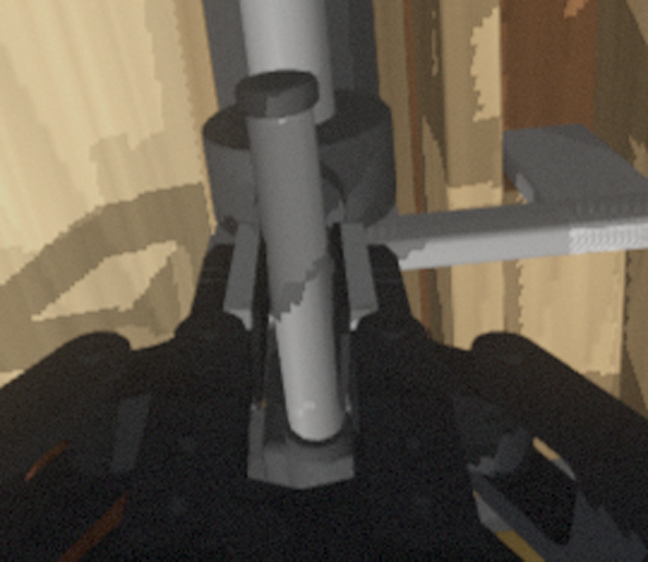

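The bar sits about 7° off the pads: they slipped after the screw reached its end stop, so it is home. I open and rise.

Request:
move_arm([
  [[0, 0, 0, 0, 0, 0, 0.7], [0, 0, 0, 0, 0, 0, 0.3], [0, 0, 0, 0, 0, 0, 0], [0, 0, 0, 0, 0, 0, 0], [0, 0, 0, 0, 0, 0, 0], [0, 0, 0, 0, 0, -0.02, 0], [0, 0, 0, 0, 0, -0.03, 0], [0, 0, 0, 0, 0, -0.04, 0], [0, 0, 0, 0, 0, -0.04, 0], [0, 0, 0, 0, 0, -0.04, 0], [0, 0, 0, 0, 0, 0, 0], [0, 0, 0, 0, 0, 0, 0]],
])

```text
time: 15.15
ee_pos: [0.4788, -0.0266, 0.3077]
eef_rot: [-3.14, 0.0, 1.374]
force: [0.4, -0.5, -0.8]
finger_gap: 1.001
finger_force: 0.0
```

```bash
python3 - <<'E'
from cell import *
import cv2,numpy as np
s=state();print(s["time"],s["ee_pos"],s["eef_rot"],s["force"],s["finger_gap"])
im=capture("wrist"); cv2.imwrite("pics/w7.png",cv2.resize(im,(768,576)))
np.savez("w7.npz",im=im,**calibration("wrist"))
for t in ["handle_center","stop_face","sample_center","blade_face"]:
    print(t,[(np.round(d["point"],3).tolist(),round(d["score"],2)) for d in spot_point(t,"wrist")[:4]])
E
```

```text
15.15 [ 0.47883901 -0.02662479  0.30769379] [-3.14041625e+00  1.64494002e-04  1.37367413e+00] [ 0.44258996 -0.51575114 -0.80826508] 1.000947472934639
handle_center [([0.476, -0.023, 0.146], 0.93)]
stop_face [([0.561, -0.054, 0.041], 0.89)]
sample_center [([0.749, -0.212, 0.02], 0.89), ([0.563, -0.114, 0.042], 0.88), ([0.72, -0.04, 0.015], 0.87), ([0.79, 0.114, 0.019], 0.8)]
blade_face [([0.552, -0.178, 0.044], 0.69)]
```

View pics/w7.png

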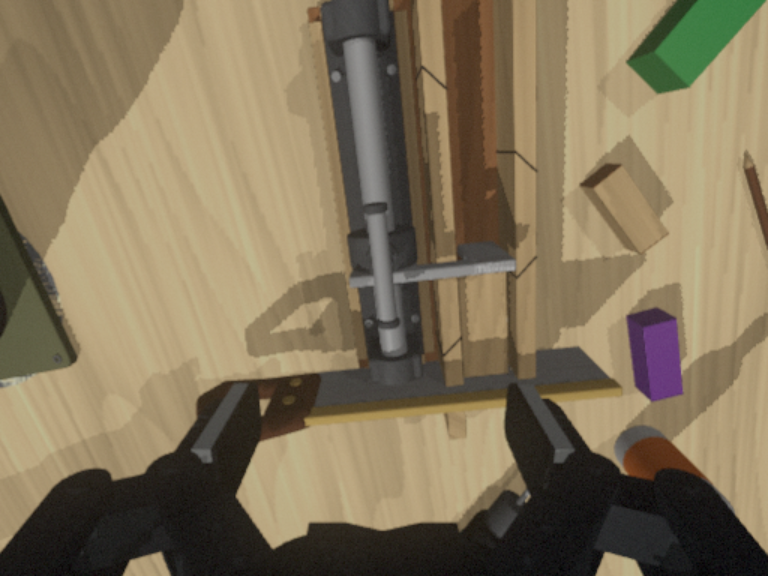

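The bar runs from (374,209) to (388,323), along the rod. The plate edge runs (350,282)–(515,266), and the batten runs from the blade to the plate at (485,325). I check the bar's angle against the plate.

```bash
python3 - <<'E'
from h import *
c=np.load("w7.npz")
g=lambda p,q,z:(lambda d:np.arctan2(-d[0],d[1]))(at(c,p[0]/1.5,p[1]/1.5,z)-at(c,q[0]/1.5,q[1]/1.5,z))
print("bar",g((374,209),(388,323),.148),"plate",g((350,285),(515,271),.11)-np.pi/2,"rod",g((359,50),(376,200),.09))
E
```

```text
bar -0.07922609665214225 plate -0.10803314541026743 rod -0.08646639192761503
```

```bash
python3 -c "
from cell import *
print(hand_in())"
```

```text
the job is handed in; nothing more can be done
None
```

I set the stop against the batten, which now butts the saw blade, tightened the set screw home and let go. The job is handed in at about 15 s, but no verdict came back; my last look showed the bar back along the rod (screw about 0.01 to 0.03 rad).

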